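# Lock the banding wheel

## Task

The small bowl on the banding wheel is to be worked on with the wheel locked. Using fingertips only, gripping and lifting nothing, push the wheel round by its finger knob until the slot in its rim faces the sliding bolt, then push the bolt's upturned tab gently inward until the bolt is fully home in the slot. Keep the bowl standing in the middle of the wheel, do not disturb the ink bottle, glue stick and round tin nearby, and finish with the hand clear.

Things in the scene. Friction and masses are not known exactly. Their poses are not given: they have to be found in the camera images.
- axis (a point): Centre of the banding wheel's top face, on its upright axis, 38 mm above the table. The wheel is a flat metal disc, 170 mm across, 12 mm thick, on a fixed base whose place and yaw vary. It turns without limit either way, by about 1 N at the knob, and stays where it is left. This frame's z is up; its -y axis points outward along the bolt's line, from the wheel's axis to the bolt.
- slot_mouth (a point): Middle of the mouth of the one slot in the wheel's rim, on the top face, 85 mm from the axis; turns with the wheel. The slot runs radially, is 20 mm wide (32 mm at its flared mouth), 29 mm deep and cut right through. Within about 6 degrees of true line the bolt's round nose brings the wheel into line itself.
- slot_place (a point): Fixed point on the base where slot_mouth must come: on the bolt's line, 85 mm from the axis, 38 mm above the table.
- knob_top (a point): Top centre of the upright black finger knob on the wheel, 64 mm above the table. The knob is 14 mm across and 26 mm tall, 73 mm from the axis, exactly opposite the slot, fixed to the wheel: push it sideways along its circle. In its way round nothing is higher than 50 mm; the bowl is in the middle.
- tab (a point): Middle of the outer face of the bolt's upturned tab, 52 mm above the table: push here, along the bolt's line, towards the wheel's axis. The tab is 26 mm wide, 6 mm thick, from 27 to 68 mm above the table. Drawn back, this face is about 171 mm from the axis; fully home 131 mm, its inner face then on the rubber buffers of the dark housing (36 mm wide, 46 mm high, 97 to 122 mm from the axis).
- bolt (a joint): How far the bolt is pushed in, in m: 0 drawn back, 0.040 fully home (the tab then rests on two rubber buffers on the housing). A flat steel bar 16 mm wide, its nose 18 mm clear of the wheel's rim when drawn back. It slides with about 2 N, stays where it is left, and is stopped at about 0.018 by the rim if the slot is not in line.
- bowl_mid (a point): Centre, half-way up, of the small loose terracotta bowl standing on the middle of the wheel; 72 mm across at the rim, 42 mm tall, its rim 80 mm above the table. It turns with the wheel.
- ink_bottle_mid (a point): Centre of the loose square black ink bottle on the table, 46 x 46 x 62 mm. Leave it alone.
- glue_mid (a point): Centre of the loose standing glue stick on the table, 25 mm across, 91 mm tall. Leave it alone.
- tin_mid (a point): Centre of the loose round tin on the table, 91 mm across, 44 mm tall. Leave it alone.
Things that resemble listed ones, but are neither listed nor needed, are in the scene too. What is meant by the part that bears bowl_mid is not blue, green or red, and is the smaller of those in its own colour.

How it is judged (in metres and radians):
On the way, in this order (a step that is already met when the one before it is completed fails the run):
1. the wheel's slot is brought round to face the bolt, within about 11 degrees, the bolt still clear of the slot (horizontal distance between slot_mouth and slot_place below 0.016 m and value of joint bolt below 0.022 m), for 0.1 s.
2. the bolt is pushed fully home into the slot (value of joint bolt above 0.037 m and horizontal distance between slot_mouth and slot_place below 0.006 m), for 0.2 s.
At the end, for the whole second after the job is handed in: The bolt is home to within 3 mm of its 40 mm stroke, in the wheel's slot (slot mouth within 6 mm of the bolt's line); the bowl stands upright on the wheel within 15 mm of its axis; ink bottle, glue stick and tin are within 15 mm of where they stood (all of step 2 and horizontal distance between bowl_mid and axis below 0.015 m and angle between bowl_mid's own z axis and vertical below 0.1 rad and height (world z) of bowl_mid below 0.064 m and distance of each of ink_bottle_mid, glue_mid, tin_mid from where it was at the start of the episode below 0.015 m); the robot touches nothing.
It fails at once if the bowl is knocked, tipped or lifted off the wheel (angle between bowl_mid's own z axis and vertical above 0.25 rad or height (world z) of bowl_mid above 0.069 m or horizontal distance between bowl_mid and axis above 0.02 m).
It fails at once if the ink bottle, glue stick or tin is disturbed or lifted (distance of any of ink_bottle_mid, glue_mid, tin_mid from where it was at the start of the episode above 0.02 m).
It fails at once if a part is gripped or rammed: the fingers press on something with more than 40 N (contact force between the fingers and anything else above 40 N).
It also fails if it takes over 51 s, if anything falls off the work surface, if the arm or the gripper's body presses on something with over 40 N, if the wrist force passes 120 N, or if a joint passes its speed limit or range.

## Robot

A 6-joint arm with a two-finger parallel gripper is mounted at the origin on the work surface; the furniture and walls round the work are solid. World frame = base frame: x ahead of the robot, y to its left, z up, the work surface at z = 0. Lengths are in m, angles in degrees, forces in N, time in s.
With the tool pointing down it reaches from about 0.4 to 0.825 m from the base axis. Payload 7 kg.
Tool frame: the origin (TCP) lies midway between the tips of the shut fingers; the grasp point (between the pads) lies 19 mm behind it; z points along the fingers, y is the line along which they close (so a half turn about z gives the same grasp; the last joint's range is limited). The gripper opens to 88 mm and grips with 3 to 60 N. Pads are 19 mm wide; open, the fingers measure 130 mm over their backs; the gripper's body (78 mm by 193 mm) begins 47 mm behind the grasp point.
Start: joints at [79.59, 20.546, 0.682, 0, -70.136, -16.507], TCP at [0.306, 0.602, 0.194] pointing down, gripper open.
Joint ranges: [-176.03, 176.03], [-82.01, 121.73], [-58.28, 71.71], [-173.87, 95.51], [-174.79, -0.11], [-173.66, 173.66]. Speed limits (degrees/s): [136.94, 136.94, 172.46, 180, 180, 180].

## Interface

Orientations are given as a 3x3 rotation matrix whose columns are the frame's x, y, z axes.
In Python, from rig import robot gives the robot as it stands. Calls block until the motion is done:
- robot.goto(position, orientation): joint-space move of the TCP to a pose.
- robot.servo_line(position, ori=None, speed=0.15): straight line of the TCP; ori=None keeps the orientation; speed is the mean speed in m/s.
- robot.movej(angles): joint-space move.
- robot.move_gripper(opening): opening from 0.0 (shut) to 1.0 (fully open); the grip force is fixed at half the most; returns when the fingers have stopped.
- robot.dwell(seconds).
- robot.ik(position, orientation): joint angles nearest the present ones, or None.
- robot.grab_frame(name): name is "side" or "top"; returns (picture, depth): 420x560x3 uint8, red, green, blue; 420x560 float32, m along the optical axis (not along the pixel's ray), 0 where there is no reading.
- robot.camera_info(name): a dict with "vfov" (degrees; the focal length in pixels is half the picture's height over the tangent of half this angle, whatever the lens; pixels are square), "cx", "cy" (the principal point, pixels), "k1" (the pictures are not rectified: a ray, as slopes to the right and down, at radius r is drawn at 1 + k1 r^2 times it, then the intrinsics apply), "view" (4x4, takes a point from world to camera coordinates). Camera axes: x right, y down, z forward; pixel columns grow to the right and rows downward; lengths in m; the calibration is good to about 2 mm. A picture is of the moment at which its call begins. camera_info takes no time and is no camera call.
A pose or a line that the arm cannot do raises robot.Unreachable and nothing moves.
- robot.job_done(): hands the job in; it is judged then, once.
Readings, each from a call of its own:
- robot.read_t(): time.
- robot.read_qpos(): joint angles.
- robot.read_qvel(): joint speeds.
- robot.read_effort(): joint torques, N m.
- robot.read_position(): TCP position.
- robot.read_tcp_rot(): TCP orientation.
- robot.read_force(): force on the tool from outside, world axes, zero at the start.
- robot.read_ft_torque(): the same for the moment, N m.
- robot.read_grip_width(): opening from 0.0 (shut) to 1.0 (fully open).
- robot.read_finger_force(): force on a finger pad.
Only numpy, scipy, OpenCV 4.12 (cv2) and the standard library are available. Lean on these libraries where they do the work, as an engineer would, in place of code of your own. Each camera call takes 0.05 s, during which the arm holds its last target. There are 200 camera calls.

## Working session

There is one attempt and no reset: what is moved stays moved. The work goes in short steps, each a Python script; the robot and the scene stay as the last script left them, time stands still between calls to the robot, and variables do not carry over. Pictures are saved under pics/ and viewed, at most 10 in all, crops included, and the job is handed in when it is done.

```bash
mkdir -p pics; cat > h.py <<'E'
import numpy as np, cv2
from rig import robot
def grab(n):
    im,d=robot.grab_frame(n); return im,d,robot.camera_info(n)
def slopes(c,uv,):
    f=210/np.tan(np.radians(c["vfov"])/2); s=(np.atleast_2d(uv).astype(float)-[c["cx"],c["cy"]])/f
    u=s.copy()
    for _ in range(30): u=s/(1+c["k1"]*(u**2).sum(1,keepdims=True))
    return u
def onplane(c,uv,z):
    u=slopes(c,uv); V=np.array(c["view"]); R=V[:3,:3]; o=-R.T@V[:3,3]
    d=np.c_[u,np.ones(len(u))]@R
    return o+d*((z-o[2])/d[:,2])[:,None]
def cloud(c,d):
    v,u=np.mgrid[:420,:560]; s=slopes(c,np.c_[u.ravel(),v.ravel()]); V=np.array(c["view"]); R=V[:3,:3]
    p=np.c_[s,np.ones(len(s))]*d.reshape(-1,1)
    return ((p-V[:3,3])@R).reshape(420,560,3)
def proj(c,P):
    V=np.array(c["view"]); p=np.atleast_2d(P)@V[:3,:3].T+V[:3,3]; s=p[:,:2]/p[:,2:]
    f=210/np.tan(np.radians(c["vfov"])/2)
    return s*(1+c["k1"]*(s**2).sum(1,keepdims=True))*f+[c["cx"],c["cy"]]
E
python3 - <<'E'
from h import *
for n in("top","side"):
    im,d,c=grab(n); np.save(f"{n}0.npy",d); cv2.imwrite(f"pics/{n}0.png",im[:,:,::-1])
    print(n,c)
    P=cloud(c,d); print(P[::105,::140].round(2).tolist())
print(robot.read_t(),robot.read_tcp_rot())
E
```

```text
top {'vfov': 43.980458950897464, 'cx': 270.8955398956351, 'cy': 213.6229926853141, 'k1': -0.04679985447790575, 'view': array([[-0.01836654, -0.99973475, -0.01389591,  0.06707881],
       [-0.98149134,  0.02067768, -0.19038691,  0.50935169],
       [ 0.19062375,  0.01014197, -0.98161078,  1.14523228],
       [ 0.        ,  0.        ,  0.        ,  1.        ]])}
[[[1.64, 1.23, -0.76], [1.62, 0.61, -0.77], [1.59, 0.01, -0.76], [1.58, -0.59, -0.76]], [[1.15, 1.18, -0.76], [1.13, 0.59, -0.76], [1.12, 0.02, -0.76], [1.1, -0.55, -0.76]], [[0.49, 0.59, 0.23], [0.54, 0.37, -0.0], [0.52, 0.04, 0.02], [0.52, -0.3, 0.01]], [[0.29, 0.52, 0.33], [0.29, 0.36, 0.02], [0.28, 0.04, -0.0], [0.27, -0.28, -0.0]]]
side {'vfov': 52.337367414352556, 'cx': 262.863213917295, 'cy': 208.77388198067962, 'k1': -0.1073003840401739, 'view': array([[ 0.99959018, -0.0237867 , -0.01592668, -0.47815185],
       [-0.02473487, -0.43761939, -0.89882004,  0.09684718],
       [ 0.01441013,  0.89884563, -0.43802841,  0.92837409],
       [ 0.        ,  0.        ,  0.        ,  1.        ]])}
[[[-0.05, 0.13, 0.53], [-0.25, 2.17, 0.55], [0.65, 2.25, 0.52], [1.56, 2.15, 0.53]], [[-0.06, 0.06, 0.32], [-0.33, 2.16, -0.13], [0.55, 0.49, 0.2], [1.45, 1.66, -0.06]], [[-0.25, 0.23, -0.0], [0.16, 0.21, -0.0], [0.53, 0.18, 0.0], [1.55, 1.68, -0.76]], [[-0.0, -0.22, 0.0], [0.26, -0.22, -0.0], [0.5, -0.22, -0.0], [0.75, -0.24, -0.0]]]
0.1 [[ 8.91597033e-01 -4.52829362e-01 -5.47416844e-04]
 [-4.52829676e-01 -8.91596019e-01 -1.35009256e-03]
 [ 1.23286872e-04  1.45162511e-03 -9.99998939e-01]]
```

View pics/top0.png

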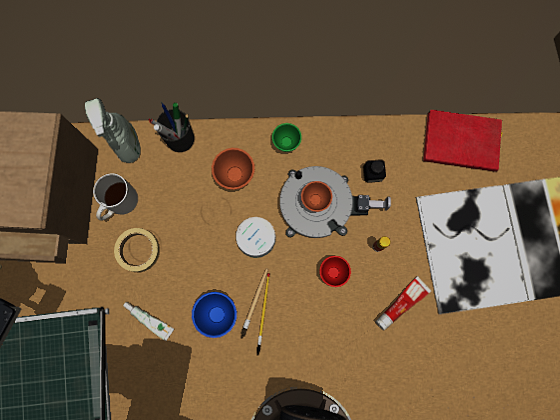

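View pics/side0.png

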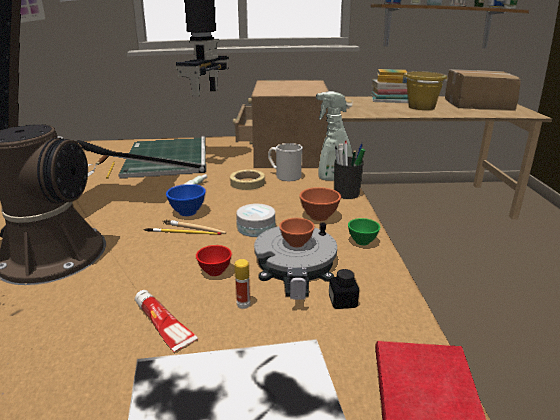

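The top view shows the wheel at about (316,201), with the bowl on it. The bolt and tab are to its right at about (388,203), the knob is near (297,174) and the slot near (336,227). The ink bottle is at (375,170), the glue stick at (381,242) and the tin at (255,237). Next I'll zoom in.

```bash
python3 - <<'E'
import cv2,numpy as np
a=cv2.imread("pics/top0.png")[145:265,265:405]; b=cv2.imread("pics/side0.png")[210:315,240:380]
cv2.imwrite("pics/z.png",np.vstack([cv2.resize(a,(0,0),fx=5,fy=5,interpolation=2)]))
from h import *
c=robot.camera_info("top"); d=np.load("top0.npy"); P=cloud(c,d)
m=(abs(P[...,2]-.038)<.004); m[:150]=0;m[250:]=0;m[:,:270]=0;m[:,360:]=0
pts=P[m]; print(len(pts),pts.mean(0))
k=(P[...,2]>.05)&(P[...,2]<.075)
n,l,s,ce=cv2.connectedComponentsWithStats(k.astype(np.uint8))
for i in range(1,n):
    if s[i,4]>6 and 270<ce[i][0]<400 and 130<ce[i][1]<260: print(ce[i],s[i],P[l==i].mean(0).round(3))
E
```

```text
2958 [ 0.53850806 -0.04519996  0.03748545]
[376.53061224 166.67346939] [370 160  14  14 147] [ 0.614 -0.19   0.06 ]
[297.93548387 173.41935484] [295 171   7   6  31] [ 0.602 -0.007  0.061]
[316.2716763  194.63294798] [303 183  28  27 346] [ 0.55  -0.048  0.061]
[388.31818182 201.61363636] [386 196   5  12  44] [ 0.53  -0.211  0.063]
[378.44444444 244.66666667] [376 238   9  11  27] [ 0.432 -0.183  0.063]
```

View pics/z.png

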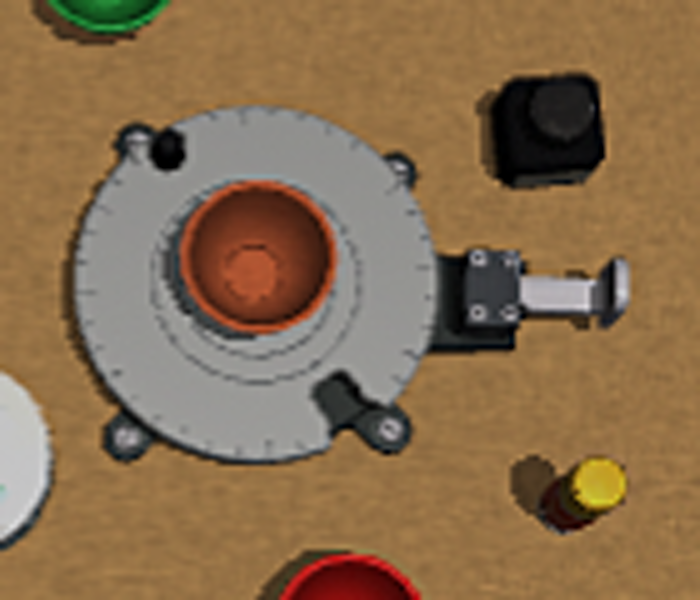

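```bash
cat >> h.py <<'E'
def disc(im,c,d):
    P=cloud(c,d); m=(abs(P[...,2]-.038)<.006)&(np.hypot(P[...,0]-.5385,P[...,1]+.045)<.1)
    hull=cv2.convexHull(np.argwhere(m)[:,::-1].astype(np.int32))[:,0]
    q=onplane(c,hull,.038)[:,:2]
    keep=np.ones(len(q),bool)
    for _ in range(6):
        A=np.c_[2*q,np.ones(len(q))]; s=np.linalg.lstsq(A[keep],(q[keep]**2).sum(1),rcond=None)[0]
        r=np.sqrt(s[2]+s[:2]@s[:2]); e=abs(np.hypot(*(q-s[:2]).T)-r); keep=e<max(.0015,1.5*np.median(e))
    return s[:2],r,keep.sum(),P
E
python3 - <<'E'
from h import *
im=cv2.imread("pics/top0.png")[:,:,::-1]; d=np.load("top0.npy"); c=robot.camera_info("top")
s,r,n,P=disc(im,c,d); print("axis",s,r,n)
t=P[196:208,384:394].reshape(-1,3); t=t[(t[:,2]>.058)&(t[:,2]<.075)]; print("tab top",t.mean(0),t.min(0),t.max(0))
b=P[196:212,366:386].reshape(-1,3); b=b[(b[:,2]>.015)&(b[:,2]<.05)]; print("bar", b.mean(0))
# black knob mask
g=im.max(2)<45; g[:168]=0; g[182:]=0; g[:,:290]=0; g[:,305:]=0
ys,xs=np.nonzero(g); print("knob px",xs.mean(),ys.mean(),len(xs)); 
k=P[168:182,290:305].reshape(-1,3); k=k[k[:,2]>.056]; k0=k.mean(0); print("knob",k0, np.hypot(*(k0[:2]-s)),np.degrees(np.arctan2(*(k0[:2]-s)[::-1])))
for nm,q in(("tab",t.mean(0)),("bar",b.mean(0))):
    v=q[:2]-s; print(nm,np.hypot(*v),np.degrees(np.arctan2(v[1],v[0])))
u=onplane(c,[[265+342/5,145+395/5],[265+345/5,145+425/5]],.038)[:,:2]-s; print("slot",np.hypot(*u.T),np.degrees(np.arctan2(u[:,1],u[:,0])))
gl=P[232:256,370:390].reshape(-1,3); gl=gl[gl[:,2]>.08]; print("glue",gl.mean(0))
E
```

```text
axis [ 0.54100109 -0.04701045] 0.08484616619257374 30
tab top [ 0.53015284 -0.21128657  0.06432195] [ 0.5183799  -0.21562271  0.05819203] [ 0.54323218 -0.20795059  0.07093783]
bar [ 0.53160165 -0.18378857  0.03831464]
knob px 297.2549019607843 174.01960784313727 51
knob [ 0.59070311 -0.00595567  0.10181287] 0.06446537686396249 39.557330265828476
tab 0.16463393060742412 -93.77813908556207
bar 0.1371007115797526 -93.93120500076759
slot [0.06833347 0.08058755] [-144.52256527 -149.85792264]
glue [ 0.43393896 -0.1882019   0.10019422]
```

```bash
cat >> h.py <<'E'
AX=np.array([.541,-.047]); BOLT=-93.9
def R(a):  # x axis at heading a (deg), z down
    a=np.radians(a); x=np.array([np.cos(a),np.sin(a),0]); z=np.array([0,0,-1.]); return np.c_[x,np.cross(z,x),z]
def pol(r,t,z): t=np.radians(t); return [AX[0]+r*np.cos(t),AX[1]+r*np.sin(t),z]
E
python3 - <<'E'
from h import *
for t in (12,40,73): print(robot.ik(pol(.074,t,.047),R(t-90)))
for r in(.2,.14): print(robot.ik(pol(r,BOLT,.045),R(BOLT)),robot.ik(pol(r,BOLT,.045),R(BOLT+180)))
p=robot.read_position(); robot.servo_line([p[0],p[1],.38],speed=.25)
robot.move_gripper(0.0)
robot.goto(pol(.074,11,.30),R(11-90))
robot.servo_line(pol(.074,11,.12),speed=.2)
print(robot.read_t(),robot.read_position(),robot.read_force())
im,d,c=grab("side"); cv2.imwrite("pics/a.png",cv2.resize(im[180:320,220:400,::-1],(0,0),fx=4,fy=4))
E
```

```text
[ 15.24605663  22.27069244 -17.66247171   0.         -50.06683585
  -3.24605663]
[ 18.77185588  20.93664428 -19.83287278   0.         -49.23048294
  21.22814412]
[ 22.33176153  18.12257843 -24.27892455   0.         -47.59849701
  50.66823847]
[ -5.81855295  19.81425562 -21.95884256   0.         -48.22690182
   1.91855295] None
[  0.5533598   18.27791022 -24.37356371   0.         -47.34852607
  -4.4533598 ] None
5.9833 [ 0.61451039 -0.03270958  0.12116719] [0.65521278 0.6296225  0.15557828]
```

View pics/a.png

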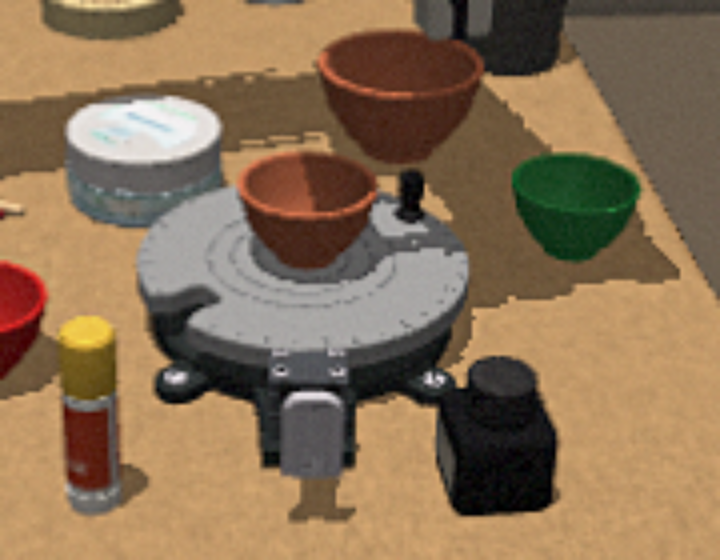

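```bash
python3 - <<'E'
from h import *
c=robot.camera_info("side"); print(robot.read_position(), proj(c,[robot.read_position(),[.602,-.007,.064]]))
im,d,c=grab("side"); cv2.imwrite("pics/b.png",im[:,:,::-1])
E
```

```text
[ 0.61461514 -0.0327002   0.12143341] [[330.21482129 202.19518001]
 [320.85361157 221.76370524]]
```

View pics/b.png

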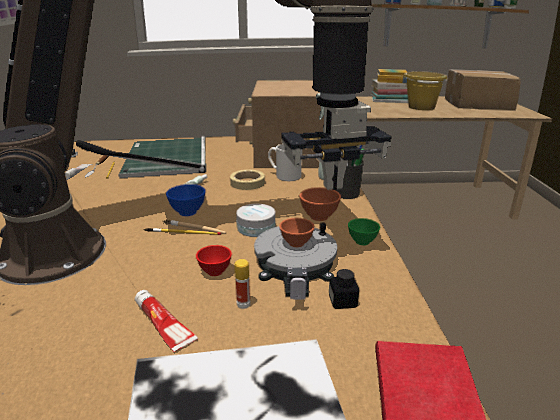

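```bash
python3 - <<'E'
from h import *
im=cv2.imread("pics/b.png"); cv2.imwrite("pics/b2.png",cv2.resize(im[110:260,260:400],(0,0),fx=4,fy=4,interpolation=2))
print(robot.read_grip_width(), robot.read_tcp_rot())
E
```

```text
0.004681292527150434 [[ 1.91036982e-01 -9.81579787e-01  2.44823848e-03]
 [-9.81582836e-01 -1.91036603e-01  3.90062529e-04]
 [ 8.48256676e-05 -2.47766524e-03 -9.99996927e-01]]
```

View pics/b2.png

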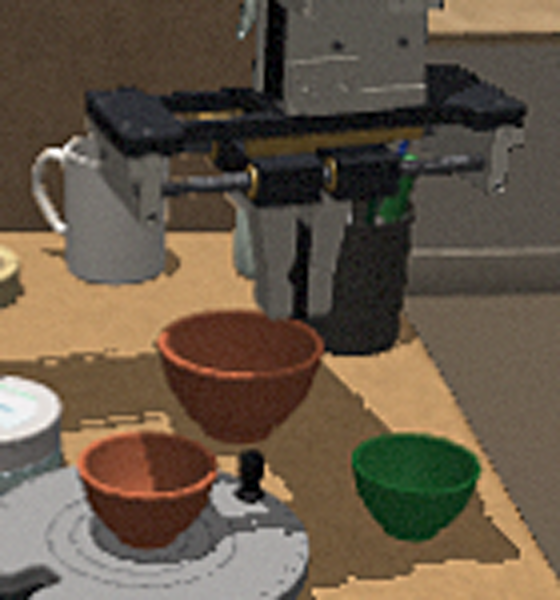

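```bash
python3 - <<'E'
from h import *
im,d,c=grab("side"); P=cloud(c,d)
for v in range(170,200,3): print(v,[P[v,u].round(3).tolist() for u in (326,330,340)])
im,d,c=grab("top"); P=cloud(c,d); print(robot.read_position(),proj(c,[robot.read_position()]))
np.set_printoptions(suppress=True)
E
```

```text
170 [[0.6, -0.048, 0.196], [0.608, -0.047, 0.196], [0.628, -0.044, 0.194]]
173 [[0.6, -0.05, 0.191], [0.608, -0.047, 0.19], [0.628, -0.043, 0.188]]
176 [[0.601, -0.048, 0.184], [0.609, -0.047, 0.184], [0.629, -0.042, 0.181]]
179 [[0.602, -0.043, 0.176], [0.609, -0.049, 0.178], [0.629, -0.042, 0.175]]
182 [[0.602, -0.043, 0.17], [0.61, -0.045, 0.171], [0.629, -0.045, 0.17]]
185 [[0.602, -0.044, 0.164], [0.61, -0.047, 0.165], [0.63, -0.043, 0.163]]
188 [[0.643, 0.182, 0.06], [0.61, -0.046, 0.158], [0.693, 0.251, 0.029]]
191 [[0.643, 0.179, 0.053], [0.652, 0.174, 0.055], [0.694, 0.249, 0.021]]
194 [[0.643, 0.177, 0.045], [0.652, 0.169, 0.049], [0.671, 0.143, 0.06]]
197 [[0.643, 0.177, 0.037], [0.651, 0.166, 0.042], [0.668, 0.125, 0.06]]
[ 0.61427284 -0.03273789  0.12116598] [[310.37348003 160.30044124]]
```

The depth shows the fingertips about 35 mm above the reported TCP height. I'll go down in steps, watching the force, and measure again.

```bash
cat >> h.py <<'E'
def tip(dist=.05):
    im,d,c=grab("side"); P=cloud(c,d); p=robot.read_position()
    m=(np.hypot(P[...,0]-p[0],P[...,1]-p[1])<.028)&(P[...,2]>p[2]-.01)&(P[...,2]<p[2]+.1)
    q=P[m]; z=q[:,2]; lo=q[z<z.min()+.02]
    return im,z.min(),lo.min(0),lo.max(0)
E
python3 - <<'E'
from h import *
f0=np.array(robot.read_force())
for z in (.1,.085):
    robot.servo_line(pol(.074,11,z),speed=.05)
    im,zm,lo,hi=tip(); print(robot.read_position(),zm,lo,hi,np.array(robot.read_force())-f0, robot.read_t())
    cv2.imwrite("pics/c.png",cv2.resize(im[150:270,260:400,::-1],(0,0),fx=4,fy=4,interpolation=2))
E
```

```text
[ 0.61374196 -0.03293525  0.0999436 ] 0.13253155259584323 [ 0.59768826 -0.04943574  0.13253155] [ 0.63379885 -0.02536927  0.15241788] [-1.82061646  0.32045464 -0.03333191] 6.7833
[ 0.61364914 -0.03292684  0.08490145] 0.11783267674218614 [ 0.59793097 -0.05112325  0.11783268] [ 0.63285217 -0.027582    0.13776623] [-1.72777769 -0.52523543  1.16422845] 7.2833
```

View pics/c.png

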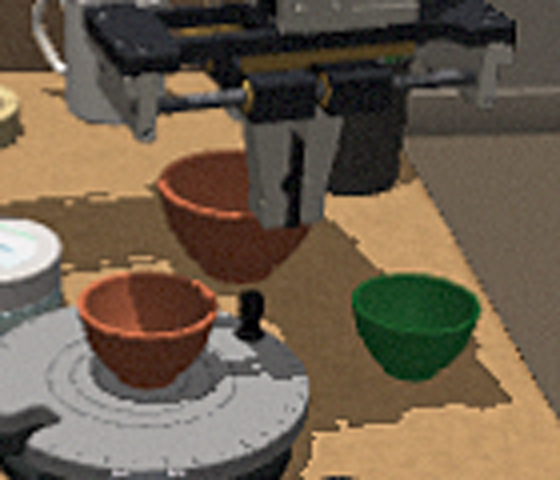

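```bash
python3 - <<'E'
from h import *
np.set_printoptions(suppress=True,precision=3)
im,d,c=grab("side"); P=cloud(c,d); p=np.array(robot.read_position()); Rt=np.array(robot.read_tcp_rot())
q=(P-p)@Rt; h=-q[...,2]  # height above TCP
m=(abs(q[...,0])<.06)&(abs(q[...,1])<.12)&(h>.028)&(h<.15)
for a in range(-12,12): 
    mm=m&(q[...,1]>=a*.01)&(q[...,1]<a*.01+.01)&(P[...,2]>.095)
    if mm.sum()>3: s=h[mm]; x=q[...,0][mm]; i=s<s.min()+.004; print(a,mm.sum(),s.min().round(3),x[i].mean().round(3))
E
```

```text
-10 80 0.112 0.04
-9 294 0.098 0.012
-8 115 0.107 0.022
-7 70 0.107 0.033
-6 70 0.108 0.034
-5 81 0.109 0.034
-4 115 0.103 0.04
-3 145 0.07 0.011
-2 238 0.033 0.012
-1 284 0.032 0.011
0 243 0.033 0.012
1 351 0.035 0.008
2 190 0.078 0.004
3 220 0.095 0.011
4 99 0.109 0.015
5 85 0.11 0.033
6 85 0.109 0.033
7 118 0.101 0.04
8 259 0.098 0.008
9 146 0.122 0.008
```

Fingers and body share the same 33 mm offset along the tool, so I'll compensate for it and push the knob.

```bash
cat >> h.py <<'E'
ZO=.033
np.set_printoptions(suppress=True,precision=3)
def knob():
    im,d,c=grab("top"); P=cloud(c,d); rr=np.hypot(P[...,0]-AX[0],P[...,1]-AX[1])
    m=(abs(rr-.073)<.02)&(abs(P[...,2]-.06)<.007); return im,P,m
E
python3 - <<'E'
from h import *
f0=np.array(robot.read_force())
for z in (.07,.058,.05): 
    robot.servo_line(pol(.074,11,z-ZO),speed=.06); f=np.array(robot.read_force())-f0; print(z,f)
    if abs(f[2])>6: raise SystemExit
im,zm,lo,hi=tip(); print(zm,lo,hi)
for t in range(14,72,3):
    robot.servo_line(pol(.074,t,.05-ZO),ori=R(t-90),speed=.035); f=np.array(robot.read_force())-f0
    print(t,f,round(robot.read_t(),2))
    if np.linalg.norm(f)>15: break
im,d,c=grab("side"); cv2.imwrite("pics/d.png",cv2.resize(im[150:270,230:370,::-1],(0,0),fx=4,fy=4,interpolation=2))
im,d,c=grab("top"); cv2.imwrite("pics/d2.png",im[:,:,::-1])
E
```

```text
0.07 [ 0.252  0.335 -0.258]
0.058 [ 0.584 -0.348 -1.115]
0.05 [-0.468  0.119 -0.842]
0.03590354902104776 [ 0.586 -0.06   0.036] [ 0.633 -0.011  0.056]
14 [-0.537  0.379 -0.662] 9.22
17 [ 1.687  0.33  -1.143] 9.48
20 [ 0.107 -0.076 -0.977] 9.74
23 [ 0.205  0.097 -1.133] 10.0
26 [ 0.079 -0.543 -0.816] 10.26
29 [ 0.788 -0.514 -0.503] 10.52
32 [ 0.45  -1.092 -0.272] 10.78
35 [0.942 0.066 0.272] 11.03
38 [ 0.962  0.394 -0.739] 11.29
41 [ 0.494 -0.235 -0.499] 11.55
44 [ 0.37  -0.979  0.136] 11.81
47 [ 0.94  -0.054 -1.138] 12.07
50 [ 1.391  0.015 -0.847] 12.32
53 [ 0.351  0.128 -0.031] 12.58
56 [ 0.116 -0.865 -0.57 ] 12.84
59 [-0.614 -0.195 -0.633] 13.1
62 [-0.009  0.268 -0.119] 13.36
65 [ 1.032 -0.088  0.477] 13.62
68 [ 1.104 -0.534 -0.125] 13.88
71 [-0.113 -0.16  -0.622] 14.13
```

View pics/d.png

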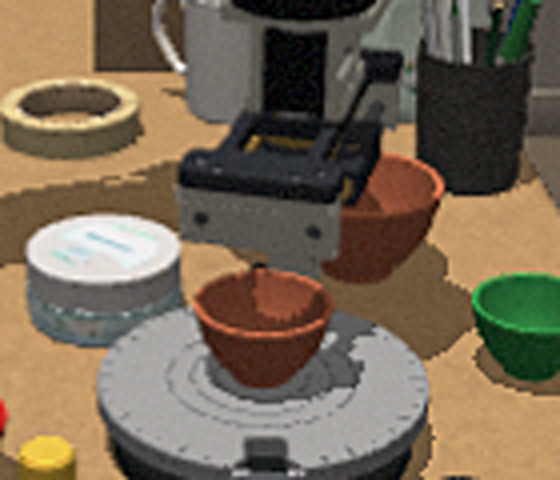

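The knob was pushed round smoothly, and the slot at crop (268,455) now points at the bolt. Next I'll measure its angle from the top view.

```bash
cat >> h.py <<'E'
def slotang(im,c):
    v,u=np.mgrid[:420,:560]; q=onplane(c,np.c_[u.ravel(),v.ravel()],.038)[:,:2]-AX
    r=np.hypot(*q.T); a=np.degrees(np.arctan2(q[:,1],q[:,0])); 
    m=(r>.06)&(r<.078)&(abs(a-BOLT)<35)&(im.reshape(-1,3).max(1)<90)
    return m.sum(),np.median(a[m]),a[m].mean(),np.percentile(a[m],[5,95])
E
python3 - <<'E'
from h import *
c=robot.camera_info("top"); print(slotang(cv2.imread("pics/d2.png"),c))
im=cv2.imread("pics/d2.png"); cv2.imwrite("pics/e.png",cv2.resize(im[145:265,265:405],(0,0),fx=5,fy=5,interpolation=2))
E
```

```text
(np.int64(64), np.float64(-93.5325067421773), np.float64(-93.40435052652086), array([-101.036,  -85.51 ]))
```

View pics/e.png

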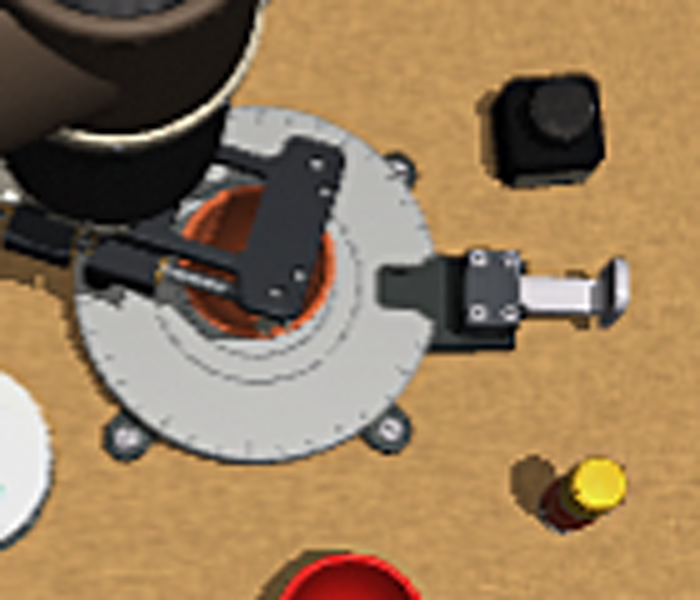

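The slot is within 1° of the bolt line. Now I'll back off the knob, lift, and push the tab.

```bash
python3 - <<'E'
from h import *
robot.servo_line(pol(.076,66,.05-ZO),speed=.05)
robot.servo_line(pol(.076,66,.2-ZO),speed=.15)
im,d,c=grab("top"); print(slotang(im,c))
robot.goto(pol(.205,BOLT,.2-ZO),R(BOLT)); 
robot.servo_line(pol(.205,BOLT,.08-ZO),speed=.15); robot.servo_line(pol(.205,BOLT,.046-ZO),speed=.06)
robot.dwell(.2); f0=np.mean([robot.read_force() for _ in range(5)],0); print(robot.read_position(),robot.read_t())
u=np.array(pol(1,BOLT,0)[:2])-AX
r=.205
while r>.136:
    r-=.003 if r>.15 else .001
    robot.servo_line(pol(r,BOLT,.046-ZO),speed=.025); f=np.array(robot.read_force())-f0; fr=f[:2]@u
    print(round(r,3),fr.round(2),end="; ")
    if fr>9: break
print(robot.read_position(),robot.read_t(),r)
im,d,c=grab("top"); cv2.imwrite("pics/f.png",im[:,:,::-1]); im,d,c=grab("side"); cv2.imwrite("pics/f2.png",im[:,:,::-1])
E
```

```text
(np.int64(64), np.float64(-93.5325067421773), np.float64(-93.40435052652086), array([-101.036,  -85.51 ]))
[ 0.527 -0.252  0.013] 18.6583
0.202 0.95; 0.199 0.84; 0.196 -0.24; 0.193 1.3; 0.19 1.44; 0.187 0.45; 0.184 0.46; 0.181 -0.02; 0.178 -0.11; 0.175 1.45; 0.172 0.91; 0.169 0.93; 0.166 0.31; 0.163 1.9; 0.16 0.12; 0.157 0.79; 0.154 1.35; 0.151 0.54; 0.148 0.61; 0.147 1.84; 0.146 1.56; 0.145 2.2; 0.144 2.02; 0.143 6.72; 0.142 11.64; [ 0.531 -0.19   0.013] 25.225 0.14199999999999993
```

```bash
python3 - <<'E'
from h import *
robot.dwell(.4)
robot.servo_line(pol(.175,BOLT,.046-ZO),speed=.06); robot.servo_line(pol(.185,BOLT,.22-ZO),speed=.15)
robot.goto(pol(.27,BOLT,.28-ZO),R(BOLT)); robot.dwell(.2)
im,d,c=grab("top"); P=cloud(c,d)
t=P[185:225,340:400].reshape(-1,3); t=t[(t[:,2]>.056)&(t[:,2]<.075)]; u=np.array(pol(1,BOLT,0)[:2])-AX
print("tab r",((t[:,:2]-AX)@u).mean(),len(t),robot.read_t())
cv2.imwrite("pics/g.png",cv2.resize(im[145:265,265:405,::-1],(0,0),fx=5,fy=5,interpolation=2))
E
```

```text
tab r nan 0 28.4833<stdin>:7: RuntimeWarning: Mean of empty slice.
  ret = ret.dtype.type(ret / rcount)
```

View pics/g.png

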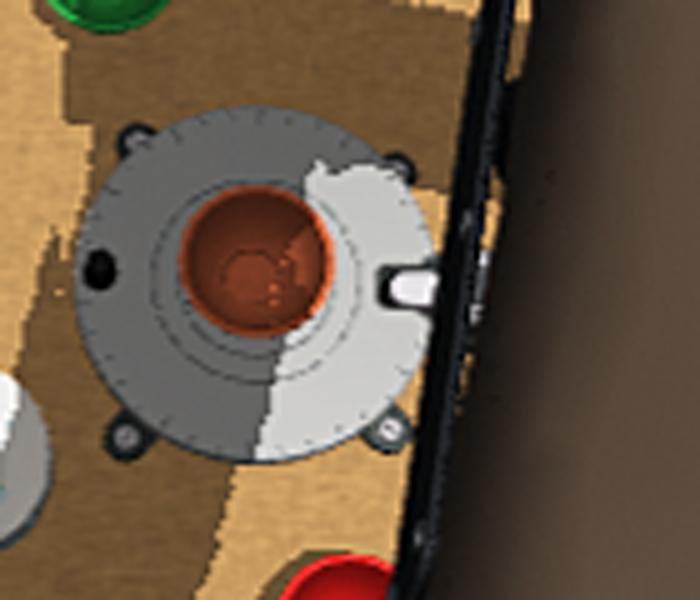

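The bolt's nose is in the slot at crop (390,287) and the bowl is centred. I'll move the hand further away and check the tab's radius.

```bash
python3 - <<'E'
from h import *
robot.goto([.45,-.45,.3],R(BOLT)); robot.dwell(.2)
im,d,c=grab("top"); P=cloud(c,d); u=np.array(pol(1,BOLT,0)[:2])-AX; w=np.array([-u[1],u[0]])
D=P[...,:2]-AX; m=(P[...,2]>.055)&(P[...,2]<.075)&(abs(D@w)<.02)&(D@u>.1)&(D@u<.2)
print("tab r (start .1646)",(D@u)[m].mean(),m.sum(),"nose r",np.hypot(*(onplane(c,[[265+388/5,145+287/5]],.032)[0,:2]-AX)))
a=np.load("top0.npy"); diff=abs(a-d)>.015
for n,(x0,x1,y0,y1) in dict(ink=(362,390,155,187),glue=(368,394,232,256),tin=(232,278,213,262)).items(): print(n,diff[y0:y1,x0:x1].mean())
print(robot.read_t(),robot.read_force())
E
```

```text
tab r (start .1646) 0.12783917634190328 40 nose r 0.0640746400808827
ink 0.011160714285714286
glue 0.008012820512820512
tin 0.009760425909494233
29.4167 [ 0.149  0.064 -1.018]
```

```bash
python3 -c "
from rig import robot
print(robot.job_done())"
```

```text
the job is handed in; nothing more can be done
None
```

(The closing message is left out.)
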